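Reload the header-card stapler

ROBOT

A 7-joint arm with a two-finger parallel gripper is mounted at the origin on a cart in front of the work surface, level with it; the furniture and walls round the work are solid. World frame = base frame: x ahead of the robot, y to its left, z up, the work surface at z = 0. Lengths are in mm, angles in rad, forces in N, time in s.
With the tool pointing down it reaches from about 400 to 850 mm from the base axis. Payload 10.4 kg.
Tool frame: the origin (TCP) lies between the finger pads; the fingertips stand 19 mm ahead of it and the grasp point (between the pads) is the TCP; z points along the fingers, y is the line along which they close (so a half turn about z gives the same grasp; the last joint's range is limited). The gripper opens to 87 mm and grips with 3 to 60 N. Pads are 19 mm wide; open, the fingers measure 117 mm over their backs; the gripper's body (75 mm by 190 mm) begins 51 mm behind the grasp point.
Start: joints at [1.215, 0.332, -0.065, 1.46, 0.022, 1.35, -0.088], TCP at [204.203, -590.721, 241.576] pointing down, gripper open.
Joint ranges: [-2.6, 2.6], [-0.5, 2.12], [-1.47, 1.34], [0.16, 2.42], [-1.27, 4.41], [0.06, 2.06], [-2.6, 2.6]. Speed limits (rad/s): [2.22, 2.22, 2.79, 2.79, 3.14, 3.14, 3.14].

INTERFACE

Orientations are given as [roll, pitch, yaw] about the fixed x, y, z axes, in that order (R = Rz(yaw) Ry(pitch) Rx(roll)).
In Python, from cell import env gives the robot as it stands.
- The arm moves only by the tool servo_tool, never from a script. Its argument "deltas" is a list of rows, each a list of 5 numbers: the shift along the tool's x, y, z in mm, then the turn about the tool's z in rad, then the finger opening in mm, from 0 to 87. A call has 1 to 10 rows; each row shifts and turns the commanded pose from where the row before left it, along the tool's axes as they then stand; what a row does not reach is not made up. A row lasts 1/10 s, in which the tool goes at most 50 mm and 8.59 degrees, less where a joint would pass 70% of its speed; a pose out of reach is approached as far as the arm can. A call with a gripper value outside its range is refused whole. The fingers move at their own pace and stop on an object; "squeeze" is the grip in N (left out, the last holds). Time passes only in rows, so rows that do not move let the fingers close. It gives the time, the measured TCP pose, the force, the opening and the grip force at its end, in the units of the state.
- env.get_obs(): the state, without advancing time (a new reading comes with each control period).
- env.read_camera(name): name is "scene" or "top" or "wrist"; returns a dict with "frame" (480x640x3 uint8, red, green, blue), "depth" (480x640 float32, mm along the optical axis (not along the pixel's ray), 0 where there is no reading), "camera_matrix" (3x3 intrinsics, pixels), "k1" (the pictures are not rectified: a ray, as slopes to the right and down, at radius r is drawn at 1 + k1 r^2 times it, then the intrinsics apply), "cam_to_world" (4x4, takes a point from camera to world coordinates). Camera axes: x right, y down, z forward; pixel columns grow to the right and rows downward; lengths in mm; the calibration is good to about 2 mm. A picture is of the moment at which its call begins.
- env.finish_job(): hands the job in; it is judged then, once.
The state is a dict: "clock": time; "qpos": joint angles; "joint_velocities": joint speeds; "tau": joint torques, N m; "tcp_pos": TCP position; "tcp_rot": TCP orientation; "ft_force": force on the tool from outside, world axes, zero at the start; "ft_torque": the same for the moment, N m; "gripper_width": opening from 0.0 (shut) to 1.0 (fully open); "grip_force": force on a finger pad.
Only numpy, scipy, OpenCV 4.12 (cv2) and the standard library are available. Lean on these libraries where they do the work, as an engineer would, in place of code of your own. Each camera call takes 0.05 s, during which the arm holds its last target. There are 200 camera calls.

TASK

The bench stapler for the candles' header cards is empty: take the narrow steel staple strip (not the wide copper one), push it back against the spring follower and lower it into the open magazine so that it lies flat, its front end home against the nose block, let it go, and swing the rail fully shut over it. Only then press the green membrane key with a fingertip, firmly enough that it responds but not hard, and keep it pressed for about a second before letting go. Touch neither of the other keys, and leave the copper strip, candles and other things where they stand.

Things in the scene. Friction and masses are not known exactly. Their poses are not given: they have to be found in the camera images.
- stapler: white bench stapler, fixed, 148 (x) by 250 (y) by 104 mm high. Origin at table height under the magazine's centre line. y runs along the magazine to the nose and driving head (60 mm wide in x, y +75 to +121 mm, 104 mm high); the keypad console (x -105 to -47, y -51 to +75 mm, 51 mm high) is on its -x side, which faces the robot within 0.4 rad
- magazine_seat (a point): point on the channel floor, 58 mm above the table, where the centre of the seated strip's underside belongs; axes as the stapler's. Channel 17 mm wide; its walls (4 mm thick) stand 14 mm above the floor, with flared lips to 18 mm, at y -79 to -37 and +35 to +42 mm from here, and only 3 mm in the finger notch between
- nose_stop (a point): front stop of the channel, at floor height, 42 mm towards the nose (y) from magazine_seat: the face of the steel nose block. The block is 7 mm high; its flat top runs 34 mm farther towards the nose and ends at the driving head
- follower_face (a point): centre of the follower's front face, 10 mm above the channel floor. At rest it is 72 mm behind nose_stop, closer than the 84 mm strip, but 106 mm behind the driving head: level and a few mm above the nose block's top, the strip fits in between, can push the follower back, and then goes straight down
- follower (a joint): orange spring follower, 15.5 mm wide, reaching from 0.5 to 20 mm above the channel floor, that slides along the magazine: 0 = at rest (forward), 0.030 m = fully back (towards the stapler's -y). Its spring pushes forward with about 2.4 N at 0 and 200 N/m more; with a seated strip it reads 0.012
- rail (a joint): steel rail, 28 mm wide and 160 mm long with a black ribbed thumb pad at its free end, hinged behind the follower: 0 = fully shut, lying level over the magazine with its underside 22 mm above the channel floor; 1.57 = standing upright; at most 1.9, leaning back beyond the stapler's rear end. The stiff hinge (0.09 N m) holds it where it is left
- rail_hinge (a point): hinge axis of the rail, 84 mm above the table at the stapler's y -92 mm; the axis is the stapler's x axis. When shut the rail's steel lies 1 to 4 mm below this height and the top of its thumb pad 4.5 mm above it
- rail_tip (a point): free end of the rail, 163 mm from the hinge
- key_green: green square membrane key (white triangle), 20 by 20 mm, its top 2 mm proud of the black keypad; origin at the centre of its top face, 53 mm above the table, z up. It gives only 1.2 mm. It responds when the fingers press it with 4 N or more for half a second or longer; more than 25 N harms it
- key_grey: grey square membrane key (two bars), the same size, 40 mm beside the green one; origin at the centre of its top face; not to be touched (1 N counts)
- key_red: red square membrane key (white square), the same size, 80 mm from the green one; origin at the centre of its top face; not to be touched (1 N counts)
- strip_steel: grey steel staple strip, 14 mm wide (x), 84 mm long (y), 20 mm high, about 70 g, lying with its legs down; both ends alike. Origin at the centre of its underside, z up
- strip_copper: copper-coloured wide staple strip, 20 mm wide (x), 84 mm long (y), 20 mm high, too wide for the channel; origin at the centre of its underside; to be left alone
- shell_candle: pale shell candle, 52 by 78 by 46 mm, near one end of the steel strip; origin under its centre
- pillar_candle: ribbed tan pillar candle, 66 by 78 by 131 mm high with its wick tag, near the other end of the steel strip; origin under its centre
- cloud_candle: cream cloud candle, 82 by 98 by 56 mm, near one end of the copper strip; origin under its centre
- clover_candle: cream four-lobed candle, 63 by 77 by 148 mm high, near the other end of the copper strip; origin under its centre
- scent_bottle: amber dropper bottle, 36 by 35 by 105 mm high, on the left; origin under its centre
- wick_spool: wooden spool of cotton wick, 52 mm across, 36 mm high, with a loose wick end, on the left; origin on its underside, 25 mm from its axis
- seal_stamp: brass seal stamp with dark wooden handle, 28 mm across, 82 mm high, on the right; origin under its centre
- tall_candle: ribbed pale pillar candle, 66 by 77 by 182 mm high, behind the stapler; origin under its centre
Not all that is in view belongs to the job. Leave any pink or purple look-alike of the strip_steel alone.

How it is judged:
By the outcome, as a careful person would: the job done as asked, in the order asked, and still so for the second after the job is handed in, with the robot touching nothing.
It also fails if it takes over 70 s, if anything falls off the work surface, if the arm or the gripper's body presses on something with over 40 N, if the wrist force passes 120 N, or if a joint passes its speed limit or range.

## Working session

There is one attempt and no reset: what is moved stays moved. The work goes in short steps, Python scripts to look and compute and a tool call to move; the robot and the scene stay as the last step left them, time stands still between calls to the robot, and variables do not carry over. Pictures are saved under pics/ and viewed, at most 10 in all, crops included, and the job is handed in when it is done.

Besides the shell and the picture viewer there is one more tool, called after "Call:" in YAML: its name, and indented under it one key for each argument. servo_tool: Moves the arm, as the interface text tells. Its arguments: {"type":"object","properties":{"deltas":{"type":"array"},"squeeze":{"type":"number"}},"required":["deltas"]}

```bash
ls; mkdir -p pics; cat > h.py <<'E'
import numpy as np, cv2, pickle
from cell import env
def grab(n):
    c=env.read_camera(n); pickle.dump(c,open(f'{n}.pkl','wb')); return c
def load(n): return pickle.load(open(f'{n}.pkl','rb'))
def ray(c,u,v):
    K=c['camera_matrix']; k=float(c['k1'])
    p=cv2.undistortPoints(np.array([[[u,v]]],float),K,np.array([k,0,0,0.]))[0,0]
    T=c['cam_to_world']; d=T[:3,:3]@np.array([p[0],p[1],1]); return T[:3,3],d
def plane(c,u,v,z):
    o,d=ray(c,u,v); return o+d*(z-o[2])/d[2]
def dep(c,u,v):
    o,d=ray(c,u,v); return o+d*c['depth'][int(round(v)),int(round(u))]
def cloud(c):
    K=c['camera_matrix']; vv,uu=np.mgrid[0:480,0:640]
    p=cv2.undistortPoints(np.stack([uu,vv],-1).reshape(-1,1,2).astype(float),K,np.array([float(c['k1']),0,0,0.]))[:,0]
    d=np.c_[p,np.ones(len(p))]*c['depth'].reshape(-1,1)
    T=c['cam_to_world']; return (d@T[:3,:3].T+T[:3,3]).reshape(480,640,3)
def proj(c,P):
    T=c['cam_to_world']; q=T[:3,:3].T@(np.array(P,float)-T[:3,3]); x,y=q[:2]/q[2]; s=1+float(c['k1'])*(x*x+y*y)
    K=c['camera_matrix']; return K[0,0]*x*s+K[0,2],K[1,1]*y*s+K[1,2]
def save(c,name,box=None,scale=1):
    f=c['frame'][...,::-1]
    if box: f=f[box[1]:box[3],box[0]:box[2]]
    cv2.imwrite('pics/'+name,cv2.resize(f,None,fx=scale,fy=scale,interpolation=cv2.INTER_CUBIC))
E
python3 - <<'E'
from h import *
o=env.get_obs(); print({k:np.round(v,3) for k,v in o.items()})
for n in ('scene','top'):
    c=grab(n); save(c,n+'0.png'); print(n,c['cam_to_world'].round(2).tolist(),c['camera_matrix'].round(1).tolist(),c['k1'])
E
```

```text
pics
{'clock': np.float64(0.0), 'qpos': array([ 1.215,  0.333, -0.065,  1.461,  0.022,  1.35 , -0.088]), 'joint_velocities': array([ 0.   ,  0.001, -0.001, -0.002,  0.002, -0.001,  0.   ]), 'tau': array([-1.0000e-03, -6.2325e+01,  2.4000e-02, -3.8989e+01, -6.2000e-02,
        4.0000e-02,  0.0000e+00]), 'tcp_pos': array([ 204.032, -590.356,  240.735]), 'tcp_rot': array([-3.14 ,  0.   ,  0.333]), 'ft_force': array([ 0.522,  0.034, -0.101]), 'ft_torque': array([ 0.016,  0.013, -0.036]), 'grip_force': np.float64(0.0), 'gripper_width': np.float64(0.999)}
scene [[0.85, 0.44, -0.3, 927.0], [0.53, -0.71, 0.47, -606.95], [-0.0, -0.56, -0.83, 1131.24], [0.0, 0.0, 0.0, 1.0]] [[480.0, 0.0, 319.1], [0.0, 480.0, 241.2], [0.0, 0.0, 1.0]] -0.029854743878617886
top [[0.0, -0.98, 0.17, 232.6], [-1.0, -0.0, 0.01, -14.49], [-0.01, -0.17, -0.98, 1753.75], [0.0, 0.0, 0.0, 1.0]] [[564.9, 0.0, 325.4], [0.0, 564.9, 232.0], [0.0, 0.0, 1.0]] -0.08241873202240353
```

View pics/top0.png

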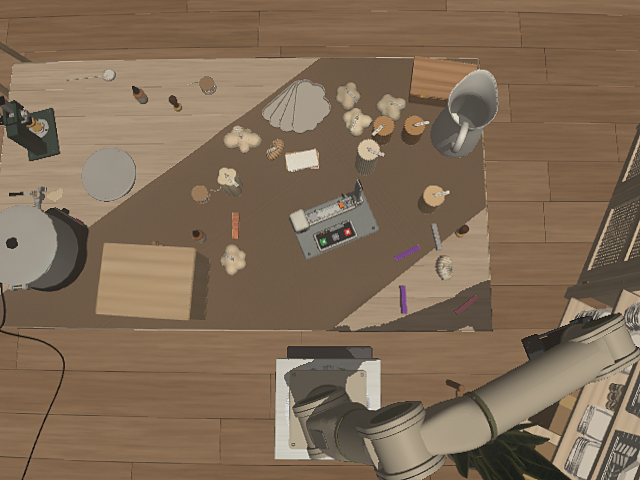

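View pics/scene0.png

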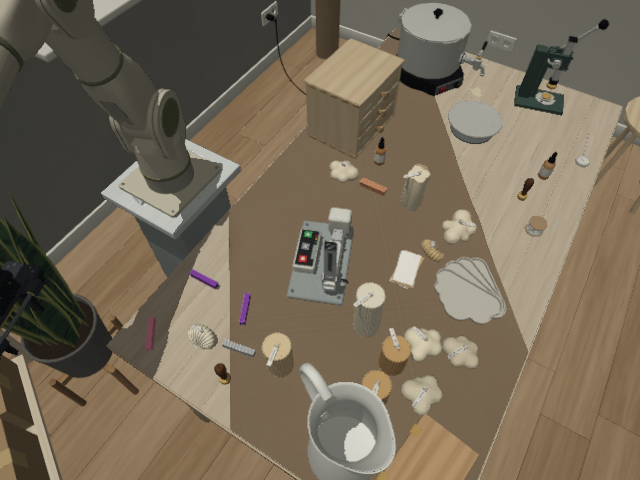

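The candidates in the top view are the grey strip at (437,236), two purple strips at (407,253) and (403,299), the maroon strip at (467,302) and the copper strip at (235,225). I choose the grey one, which lies between the shell (445,266) and the pillar (434,195). The stapler is near (335,225) with its nose to the left and its rail roughly upright at (360,190). Next I check and measure with a close crop.

```bash
python3 - <<'E'
from h import *
t=load('top'); s=load('scene')
a=cv2.resize(t['frame'][180:280,380:480,::-1],(400,400),interpolation=cv2.INTER_CUBIC)
b=cv2.resize(s['frame'][200:310,280:380,::-1],(400,440),interpolation=cv2.INTER_CUBIC)[:400]
cv2.imwrite('pics/c1.png',np.hstack([a,b]))
for n,c,b in (('top',t,(425,215,450,256)),('scene',s,(215,335,262,362))):
    W=cloud(c); 
    hsv=cv2.cvtColor(c['frame'],cv2.COLOR_RGB2HSV)
    m=np.zeros((480,640),bool); m[b[1]:b[3],b[0]:b[2]]=True
    m&=(hsv[...,1]<50)&(W[...,2]>10)&(W[...,2]<30)
    P=W[m]; 
    if len(P)<10: print(n,len(P)); continue
    r=cv2.minAreaRect(P[:,:2].astype(np.float32)); print(n,len(P),r,np.median(P,0).round(1))
# keys
for n,c in (('top',t),('scene',s)):
    hsv=cv2.cvtColor(c['frame'],cv2.COLOR_RGB2HSV)
    b=(310,215,365,255) if n=='top' else (285,220,325,270)
    for nm,lo,hi in (('green',45,90),('red',0,8)):
        m=np.zeros((480,640),np.uint8); m[b[1]:b[3],b[0]:b[2]]=1
        m&=((hsv[...,0]>=lo)&(hsv[...,0]<=hi)&(hsv[...,1]>120)&(hsv[...,2]>80)).astype(np.uint8)
        k,l,st,ce=cv2.connectedComponentsWithStats(m); i=1+np.argmax(st[1:,4]); x,y,w,h,_=st[i]
        print(n,nm,st[i],ce[i].round(1),plane(c,*(ce[i]),53).round(1),dep(c,*ce[i]).round(1))
E
```

```text
top 106 ((524.9364013671875, -339.0490417480469), (80.08317565917969, 14.706269264221191), 10.68983268737793) [ 525.  -338.6   20.3]
scene 241 ((523.338623046875, -339.3233642578125), (82.82274627685547, 15.868316650390625), 11.607561111450195) [ 523.  -340.2   21.3]
top green [320 238   7   7  23] [322.7 241. ] [503.9  14.9  53. ] [505.  15.  46.]
top red [344 228   8   8  38] [347.2 231.6] [533.2 -60.1  53. ] [532.9 -60.1  54.8]
scene green [304 231   8   7  36] [307.7 233.8] [499.8  13.9  53. ] [500.7  12.7  55.1]
scene red [298 255   9   8  48] [302.3 258.3] [530.3 -60.4  53. ] [530.2 -60.3  52.7]
```

View pics/c1.png

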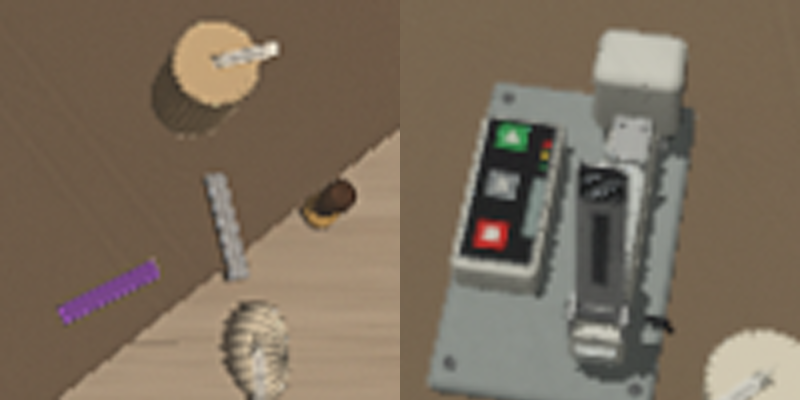

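The crop confirms the grey ridged strip between the tan pillar and the shell. The purple bar beside it is the decoy. The keypad runs green, grey, red from nose to rear, and the rail stands up at the rear end. Next I measure the neighbouring clearances and plan the hover move.

```bash
cat >> h.py <<'E'
def d(target,yaw=None,o=None):
    "tool-frame shift (mm) from measured TCP to target, tool down; turn about tool z"
    o=o or env.get_obs(); p=o['tcp_pos']; y=o['tcp_rot'][2]; e=np.array(target)-p
    r=[e[0]*np.cos(y)+e[1]*np.sin(y), e[0]*np.sin(y)-e[1]*np.cos(y), -e[2]]
    t=None if yaw is None else -((yaw-y+np.pi)%(2*np.pi)-np.pi)
    print('t',round(float(o['clock']),2),'tcp',p.round(1),'rot',o['tcp_rot'].round(3),'-> shift',np.round(r,1),'turn',t and round(t,3),'F',o['ft_force'].round(1),'w',round(o['gripper_width']*87,1))
E
python3 - <<'E'
from h import *
W=cloud(load('top')); Z=W[...,2]
def show(nm,b,zlo,zhi):
    w=W[b[1]:b[3],b[0]:b[2]].reshape(-1,3); w=w[(w[:,2]>zlo)&(w[:,2]<zhi)]; print(nm,len(w),cv2.minAreaRect(w[:,:2].astype(np.float32)),w.min(0).round(),w.max(0).round())
show('pillar',(410,175,465,222),80,140)
show('shell',(430,250,460,285),15,60)
show('stamp',(452,222,475,242),20,100)
show('rail/head',(280,170,400,265),90,300)
show('head',(280,195,315,240),90,120)
d([520,-341,150],0.195)
E
```

```text
pillar 413 ((632.1885375976562, -316.9520568847656), (62.42894744873047, 71.54454040527344), 55.37837219238281) [ 597. -360.   82.] [ 663. -285.  133.]
shell 264 ((428.5534362792969, -358.397705078125), (74.76869201660156, 43.63389587402344), 2.8480470180511475) [ 391. -381.   15.] [ 466. -337.   48.]
stamp 73 ((539.69091796875, -413.7772521972656), (22.449275970458984, 25.192121505737305), 27.505266189575195) [ 528. -428.   20.] [ 552. -401.   89.]
rail/head 420 ((596.7909545898438, 6.6051025390625), (57.08351135253906, 218.66709899902344), 25.594558715820312) [ 529. -104.   90.] [645. 112. 258.]
head 282 ((559.4069213867188, 84.60214233398438), (57.02893829345703, 45.53684997558594), 26.03426742553711) [529.  55.  90.] [591. 112. 115.]
t 0.1 tcp [ 204.1 -590.4  240.9] rot [-3.14   0.     0.333] -> shift [ 380.1 -132.5   90.9] turn 0.138 F [-0.7  0.4 -0.8] w 87.1
```

Call:
servo_tool:
  deltas:
    - [32,-11,0,0.014,50]
    - [32,-11,0,0.014,50]
    - [32,-11,0,0.014,50]
    - [32,-11,0,0.014,50]
    - [32,-11,0,0.014,50]
    - [32,-11,0,0.014,50]
    - [32,-11,0,0.014,50]
    - [32,-11,0,0.014,50]
    - [32,-11,0,0.014,50]
    - [32,-11,0,0.014,50]

```text
clock: 1.1
tcp_pos: [484.0, -398.6, 241.2]
tcp_rot: [-3.141, 0.0, 0.192]
ft_force: [0.1, -0.1, -0.4]
gripper_width: 0.58
grip_force: 0.0
```

```bash
python3 -c "
from h import *
d([524,-339,180],0.195)"
```

```text
t 1.1 tcp [ 484.  -398.6  241.2] rot [-3.141  0.     0.192] -> shift [ 50.7 -50.9  61.2] turn -0.003 F [ 0.1 -0.1 -0.4] w 50.5
```

Call:
servo_tool:
  deltas:
    - [25,-25,20,0,40]
    - [25,-25,20,0,40]
    - [0,0,20,0,40]
    - [0,0,0,0,40]
    - [0,0,0,0,40]

```text
clock: 1.6
tcp_pos: [521.9, -341.8, 181.7]
tcp_rot: [3.142, 0.001, 0.192]
ft_force: [0.5, -0.8, 0.0]
gripper_width: 0.465
grip_force: 0.0
```

```bash
python3 - <<'E'
from h import *
c=grab('wrist'); save(c,'w1.png'); o=env.get_obs(); print(c['cam_to_world'].round(2).tolist())
W=cloud(c); hsv=cv2.cvtColor(c['frame'],cv2.COLOR_RGB2HSV)
m=(hsv[...,1]<60)&(abs(W[...,2]-20)<6)&(abs(W[...,0]-524)<55)&(abs(W[...,1]+339)<30)
P=W[m]; print(len(P),cv2.minAreaRect(P[:,:2].astype(np.float32)),P.mean(0) if len(P) else 0)
d([524,-339,33],0.195,o)
m=(W[...,2]>72)&(abs(W[...,0]-540)<25)&(abs(W[...,1]+414)<25); print(m.sum(), W[m].max(0) if m.any() else 0)
E
```

```text
[[0.19, -0.95, -0.25, 591.45], [-0.98, -0.18, -0.05, -329.95], [0.0, 0.26, -0.97, 323.86], [0.0, 0.0, 0.0, 1.0]]
1625 ((524.5257568359375, -340.2071838378906), (83.77922058105469, 14.076372146606445), 12.068201065063477) [ 525.97522364 -339.93151415   19.04646732]
t 1.65 tcp [ 522.2 -342.2  182.5] rot [ 3.141 -0.     0.191] -> shift [  2.4  -2.8 149.5] turn -0.004 F [ 0.9 -0.1  0.9] w 40.0
7606 [ 564.9841053  -389.00009904  275.71286328]
```

View pics/w1.png

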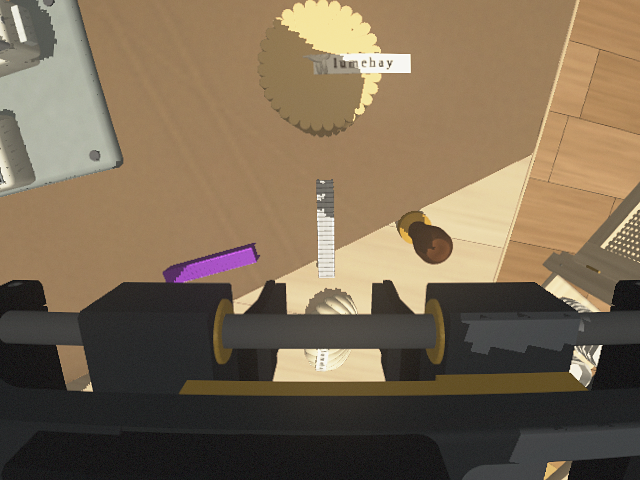

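The grey strip shows at (325,228) and fits 83.8 x 14.1 mm. The stamp at (430,240) sits under one end of the gripper body, so I grasp high (TCP z 33 puts the body above 82 mm) and regrasp deeper in the open.

Call:
servo_tool:
  deltas:
    - [2.5,-1.5,30,-0.02,40]
    - [0,0,40,0,40]
    - [0,0,40,0,40]
    - [0,0,26,0,40]
    - [0,0,10,0,40]
    - [0,0,3,0,40]
    - [0,0,0,0,40]
  squeeze: 35

```text
clock: 2.35
tcp_pos: [525.4, -339.9, 34.1]
tcp_rot: [3.14, -0.001, 0.212]
ft_force: [0.7, -1.1, -0.9]
gripper_width: 0.461
grip_force: 0.0
```

Call:
servo_tool:
  deltas:
    - [0,0,0,0,5]
    - [0,0,0,0,5]
    - [0,0,0,0,5]
    - [0,0,0,0,5]
    - [0,0,0,0,5]
    - [0,0,0,0,5]

```text
clock: 2.95
tcp_pos: [524.9, -339.1, 33.0]
tcp_rot: [3.141, -0.0, 0.213]
ft_force: [-1.1, 0.9, 3.5]
gripper_width: 0.15
grip_force: 35.0
```

Call:
servo_tool:
  deltas:
    - [0,0,-15,0,5]
    - [0,0,-35,0,5]
    - [0,0,-40,0,5]
    - [0,0,-40,0,5]
    - [0,0,-40,0,5]
    - [0,0,0,0,5]

```text
clock: 3.55
tcp_pos: [527.1, -340.1, 210.1]
tcp_rot: [3.135, -0.007, 0.213]
ft_force: [0.2, -0.7, -0.5]
gripper_width: 0.156
grip_force: 35.0
```

```bash
python3 - <<'E'
from h import *
# free area around regrasp spot?
W=cloud(load('top')); m=(abs(W[...,0]-560)<110)&(abs(W[...,1]+205)<50)&(W[...,2]>8)
print(m.sum(), W[m].min(0) if m.any() else '',W[m].max(0) if m.any() else '')
d([560,-205,203],1.95)
E
```

```text
200 [ 451.26922802 -254.65865235    8.00108335] [ 668.55148858 -155.65339163   30.91408977]
t 3.55 tcp [ 527.1 -340.1  210.1] rot [ 3.135 -0.007  0.213] -> shift [  60.7 -125.1    7.1] turn -1.737 F [ 0.2 -0.7 -0.5] w 13.6
```

Call:
servo_tool:
  deltas:
    - [13,-28,0,0,5]
    - [13,-28,0,0,5]
    - [13,-28,0,0,5]
    - [13,-28,0,0,5]
    - [0,0,0,-0.145,5]
    - [0,0,0,-0.145,5]
    - [0,0,0,-0.145,5]
    - [0,0,0,-0.145,5]
    - [0,0,0,-0.145,5]
    - [0,0,0,-0.145,5]

```text
clock: 4.55
tcp_pos: [551.6, -218.4, 202.6]
tcp_rot: [-3.141, 0.0, 1.089]
ft_force: [-0.1, -0.3, -0.3]
gripper_width: 0.159
grip_force: 35.0
```

Call:
servo_tool:
  deltas:
    - [0,0,20,-0.145,5]
    - [0,0,20,-0.145,5]
    - [0,0,20,-0.145,5]
    - [0,0,20,-0.145,5]
    - [0,0,20,-0.145,5]
    - [0,0,20,-0.145,5]
    - [0,0,0,0,5]
    - [0,0,0,0,5]

```text
clock: 5.35
tcp_pos: [551.8, -218.5, 83.0]
tcp_rot: [-3.141, -0.0, 1.948]
ft_force: [1.0, -0.0, 0.1]
gripper_width: 0.151
grip_force: 35.0
```

```bash
python3 -c "
from h import *
d([555,-220,34],1.95)"
```

```text
t 5.35 tcp [ 551.8 -218.5   83. ] rot [-3.141 -0.     1.948] -> shift [-2.6  2.4 49. ] turn -0.002 F [ 1.  -0.   0.1] w 13.1
```

Call:
servo_tool:
  deltas:
    - [0,0,30,0,5]
    - [0,0,13,0,5]
    - [0,0,6,0,5]
    - [0,0,0,0,5]
    - [0,0,0,0,26]
    - [0,0,0,0,26]
    - [0,0,4,0,26]
    - [0,0,4,0,26]
    - [0,0,0,0,26]

```text
clock: 6.25
tcp_pos: [551.5, -218.4, 24.9]
tcp_rot: [-3.141, -0.001, 1.953]
ft_force: [-0.0, -0.0, -0.0]
gripper_width: 0.3
grip_force: 0.0
```

Call:
servo_tool:
  deltas:
    - [0,0,0,0,26]
    - [0,0,0,0,5]
    - [0,0,0,0,5]
    - [0,0,0,0,5]
    - [0,0,0,0,5]
    - [0,0,0,0,5]
  squeeze: 40

```text
clock: 6.85
tcp_pos: [552.0, -218.5, 25.7]
tcp_rot: [3.141, 0.0, 1.953]
ft_force: [-0.5, -0.5, 1.0]
gripper_width: 0.151
grip_force: 40.0
```

Call:
servo_tool:
  deltas:
    - [0,0,-20,0,5]
    - [0,0,-40,0,5]
    - [0,0,-45,0,5]
    - [0,0,-45,0,5]
    - [0,0,-45,0,5]
    - [0,0,-45,0,5]
    - [0,0,-45,0,5]
    - [0,0,-9,0,5]
    - [0,0,0,0,5]

```text
clock: 7.75
tcp_pos: [552.5, -218.5, 321.1]
tcp_rot: [3.14, 0.002, 1.953]
ft_force: [-0.0, -0.1, -2.0]
gripper_width: 0.159
grip_force: 40.0
```

```bash
python3 -c "
from h import *
d([618,-62,320],1.953)"
```

```text
t 7.75 tcp [ 552.5 -218.5  321.1] rot [3.140e+00 2.000e-03 1.953e+00] -> shift [120.8 119.1   1.1] turn -0.0 F [-0.  -0.1 -2. ] w 13.8
```

Call:
servo_tool:
  deltas:
    - [30,30,0,0,5]
    - [30,30,0,0,5]
    - [30,30,0,0,5]
    - [30,30,0,0,5]
    - [0,0,0,0,5]
    - [0,0,0,0,5]

```text
clock: 8.35
tcp_pos: [618.1, -61.2, 317.2]
tcp_rot: [-3.139, -0.002, 1.955]
ft_force: [-0.5, -0.8, -0.2]
gripper_width: 0.159
grip_force: 40.0
```

```bash
python3 - <<'E'
from h import *
c=grab('wrist'); save(c,'w2.png'); d([618,-62,320],1.953)
E
```

```text
t 8.4 tcp [618.  -62.9 317.6] rot [-3.139e+00 -1.000e-03  1.953e+00] -> shift [ 0.9  0.3 -2.4] turn -0.0 F [ 0.  -0.4  0. ] w 13.7
```

View pics/w2.png

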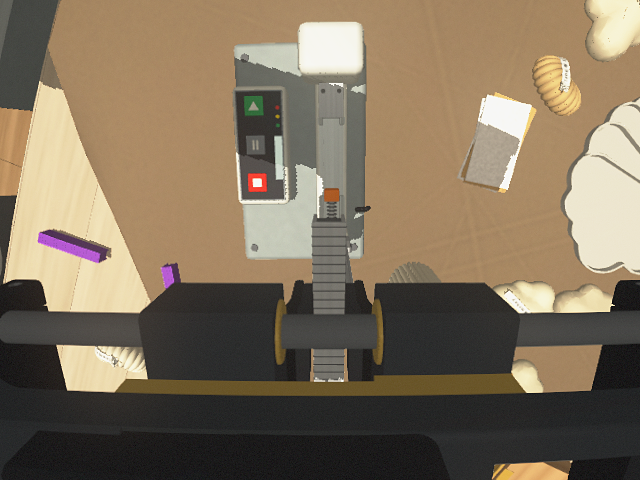

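This shows the held strip in line at (330,220), the orange follower at (332,195), the nose block at (331,103), the head at (331,48), and the keys green (254,105), grey (256,145) and red (257,182). I measure the axes from these.

```bash
python3 - <<'E'
from h import *
c=load('wrist'); W=cloud(c); hsv=cv2.cvtColor(c['frame'],cv2.COLOR_RGB2HSV)
H,S,V=[hsv[...,i] for i in range(3)]
def blob(m,b):
    k=np.zeros((480,640),np.uint8); k[b[1]:b[3],b[0]:b[2]]=1; k&=m.astype(np.uint8)
    ct=max(cv2.findContours(k,cv2.RETR_EXTERNAL,cv2.CHAIN_APPROX_NONE)[0],key=cv2.contourArea)
    x,y,w,h=cv2.boundingRect(ct); return (x+(w-1)/2,y+(h-1)/2),(w,h)
K={}
for nm,m,b in (('green',(H>50)&(H<85)&(S>90),(240,90,270,120)),('red',((H<8)|(H>172))&(S>120),(240,165,275,200))):
    p,sz=blob(m,b); K[nm]=plane(c,*p,53); print(nm,p,sz,K[nm].round(1),dep(c,*p).round(1))
v=K['green']-K['red']; th=np.arctan2(-v[0],v[1]); print('len',np.hypot(*v[:2]),'th',th)
p,sz=blob((H>5)&(H<20)&(S>150)&(V>90),(318,180,346,210)); print('follower',p,sz,plane(c,*p,78).round(1),dep(c,*p).round(1))
m=np.zeros((480,640),bool); m[10:90,285:380]=True; m&=(W[...,2]>97)&(W[...,2]<112); P=W[m]; r=cv2.minAreaRect(P[:,:2].astype(np.float32)); print('head',r,P[:,2].mean())
th2=th; ex=np.array([np.cos(th2),np.sin(th2)]); ey=np.array([-np.sin(th2),np.cos(th2)])
L=np.stack([W[...,0:2]@ex,W[...,0:2]@ey],-1)
print('head along',np.percentile(P[:,:2]@ex,[1,99]),np.percentile(P[:,:2]@ey,[1,99]), 'green',K['green'][:2]@ex,K['green'][:2]@ey,'red',K['red'][:2]@ex)
for y in (85,110,130,150,165,178):
    print(y,'u312..350 x:',L[y,312:352:2,0].round(0).astype(int).tolist(),'y',L[y,331,1].round(1)); print('   z:',W[y,312:352:2,2].round(0).astype(int).tolist())
o=env.get_obs();p=o['tcp_pos']; yw=o['tcp_rot'][2]; q=W[...,:2]-p[:2]; tx=q@[np.cos(yw),np.sin(yw)]; ty=q@[np.sin(yw),-np.cos(yw)]
m=(abs(W[...,2]-(p[2]-6))<6)&(abs(ty)<14)&(tx>0)&(tx<60); print('strip tool-frame tx',np.percentile(tx[m],[0.5,50,99.5]),'ty',np.percentile(ty[m],[1,50,99]),'z',np.median(W[...,2][m])-p[2])
a=np.polyfit(tx[m],ty[m],1); print('slope',a)
E
```

```text
green (253.5, 105.5) (20, 20) [502.8  12.9  53. ] [502.5  12.9  51.4]
red (257.0, 182.0) (19, 19) [532.9 -60.5  53. ] [532.8 -60.6  52.4]
len 79.36181106335873 th 0.3887659912312054
follower (331.0, 194.5) (15, 14) [611.5 -40.2  78. ] [611.5 -40.2  78.1]
head ((560.4019165039062, 84.21992492675781), (58.68949890136719, 44.18168640136719), 22.084835052490234) 102.23188431003507
head along [522.34778151 578.54061114] [-155.69277891 -113.18126207] green 470.17736807090466 -178.65612333828915 red 470.17736807090466
85 u312..350 x: [530, 532, 535, 538, 540, 542, 544, 546, 548, 550, 552, 554, 556, 558, 560, 562, 565, 567, 570, 572] y -160.9
   z: [19, 21, 44, 64, 63, 65, 65, 63, 63, 65, 62, 64, 63, 64, 63, 64, 46, 44, 19, 18]
110 u312..350 x: [530, 532, 535, 537, 540, 542, 544, 546, 548, 550, 552, 554, 556, 558, 560, 562, 565, 567, 570, 572] y -185.2
   z: [18, 20, 46, 47, 63, 64, 64, 63, 64, 65, 65, 64, 65, 64, 65, 64, 46, 46, 20, 19]
130 u312..350 x: [529, 532, 535, 537, 539, 542, 543, 546, 548, 550, 552, 554, 556, 558, 560, 562, 565, 567, 570, 573] y -204.2
   z: [20, 20, 46, 47, 59, 60
[... 152 characters left out ...]
62, 565, 567, 571, 573] y -224.6
   z: [19, 18, 46, 47, 60, 60, 56, 57, 58, 56, 58, 57, 56, 57, 60, 60, 46, 44, 19, 18]
165 u312..350 x: [529, 531, 534, 537, 539, 541, 543, 545, 548, 550, 552, 554, 556, 558, 560, 562, 565, 567, 571, 573] y -240.1
   z: [19, 20, 44, 47, 59, 60, 58, 57, 57, 55, 56, 56, 56, 56, 60, 61, 46, 45, 20, 19]
178 u312..350 x: [529, 531, 534, 536, 539, 541, 543, 545, 547, 550, 552, 554, 556, 558, 560, 562, 565, 567, 571, 573] y -253.9
   z: [18, 21, 44, 46, 59, 60, 58, 56, 58, 58, 57, 58, 58, 55, 61, 61, 46, 45, 20, 18]
strip tool-frame tx [ 0.262442   19.18224815 40.76640904] ty [-12.50400409   0.15589777  12.49309598] z -6.833570829926714
slope [0.00453291 0.1305697 ]
```

```bash
cat >> h.py <<'E'
TH=0.3875
EX=np.array([np.cos(TH),np.sin(TH)]); EY=np.array([-np.sin(TH),np.cos(TH)])
ORG=550.6*np.array([np.cos(.3888),np.sin(.3888)])-232.5*np.array([-np.sin(.3888),np.cos(.3888)])
def s2w(x,y,z): return np.r_[ORG+x*EX+y*EY,z]
def w2s(W): q=W[...,:2]-ORG; return np.stack([q@EX,q@EY,W[...,2]],-1)
E
python3 - <<'E'
from h import *
c=load('wrist'); W=cloud(c); L=w2s(W); o=env.get_obs()
print('org',ORG)
m=(abs(L[...,0])<5)&(L[...,1]>20)&(L[...,1]<75)
for y in range(30,52): 
    k=m&(abs(L[...,1]-y)<.7); print(y,np.round(np.mean(L[k][:,2]),1),end='; ')
p=o['tcp_pos']; yw=o['tcp_rot'][2]; q=W[...,:2]-p[:2]; tx=q@[np.cos(yw),np.sin(yw)]; ty=q@[np.sin(yw),-np.cos(yw)]
m=(abs(W[...,2]-(p[2]-6))<5)&(abs(ty)<14)&(tx>14)&(tx<45)
for lo in (14,20,26,32,38): 
    k=m&(tx>lo)&(tx<lo+6); print('\n',lo,np.percentile(ty[k],[1,50,99]).round(1),end='')
d(s2w(0,22,320),TH+np.pi/2)
E
```

```text
org [597.64145303  -6.42678925]
30 57.0; 31 57.4; 32 57.0; 33 57.0; 34 56.9; 35 56.7; 36 56.8; 37 56.9; 38 56.8; 39 56.8; 40 59.1; 41 63.1; 42 64.1; 43 64.0; 44 64.1; 45 64.1; 46 64.2; 47 64.2; 48 64.3; 49 64.4; 50 64.1; 51 64.1; 
 14 [-6.7  0.1  7.3]
 20 [-6.6  0.5  7.3]
 26 [-6.6  0.3  7.2]
 32 [-6.5  0.1  7.1]
 38 [-6.5  0.5  7. ]t 8.4 tcp [618.  -62.9 317.6] rot [-3.139e+00 -1.000e-03  1.953e+00] -> shift [82.   2.1 -2.4] turn -0.005 F [ 0.  -0.4  0. ] w 13.7
```

Call:
servo_tool:
  deltas:
    - [41,1,0,-0.005,5]
    - [41,1,0,0,5]
    - [0,0,40,0,5]
    - [0,0,40,0,5]
    - [0,0,40,0,5]
    - [0,0,40,0,5]
    - [0,0,20,0,5]
    - [0,0,0,0,5]
    - [0,0,0,0,5]
    - [0,0,0,0,5]

```text
clock: 9.4
tcp_pos: [590.5, 13.8, 141.2]
tcp_rot: [3.139, 0.001, 1.957]
ft_force: [0.3, 0.8, 0.3]
gripper_width: 0.158
grip_force: 40.0
```

```bash
python3 - <<'E'
from h import *
c=grab('wrist'); save(c,'w3.png'); o=env.get_obs(); d(s2w(0,22,136),TH+np.pi/2,o)
W=cloud(c); L=w2s(W); p=w2s(o['tcp_pos']); print('tcp stapler',p.round(1))
zt=p[2]-6
for lo in (44,48,52,56,60,64,68):
    k=(abs(L[...,2]-zt)<4)&(abs(L[...,0])<13)&(L[...,1]>lo)&(L[...,1]<lo+4)
    if k.sum()>20: print('strip',lo,np.percentile(L[k][:,0],[1,99]).round(1),L[k][:,1].max().round(1),L[k][:,2].mean().round(1))
for lo in range(40,76,4):
    k=(abs(L[...,2]-64)<3)&(abs(L[...,0])<20)&(L[...,1]>lo)&(L[...,1]<lo+4)
    if k.sum()>20: print('nose',lo,np.percentile(L[k][:,0],[1,99]).round(1))
k=(abs(L[...,2]-103)<3)&(abs(L[...,0])<40)&(L[...,1]>80)&(L[...,1]<120)
if k.sum(): print('head',np.percentile(L[k][:,0],[1,99]).round(1),np.percentile(L[k][:,1],[1,99]).round(1))
E
```

```text
t 9.45 tcp [590.5  14.  141.2] rot [3.139e+00 1.000e-03 1.957e+00] -> shift [ 0.4 -1.1  5.2] turn -0.001 F [-1.3 -0.2 -0.9] w 13.6
tcp stapler [  1.1  21.6 141.2]
strip 44 [-6.2  7.2] 48.0 134.6
strip 48 [-6.1  7.6] 52.0 134.6
strip 52 [-6.1  7.5] 56.0 134.6
strip 56 [-6.1  7.5] 60.0 134.6
strip 60 [-6.   7.5] 60.9 134.2
nose 40 [-12.8  12.1]
nose 44 [-12.7  12.1]
nose 48 [-12.6  12. ]
nose 52 [-12.5  11.9]
nose 56 [-12.5  11.9]
nose 60 [-12.4  11.9]
nose 64 [-12.3  11.8]
nose 68 [-12.8  11.8]
nose 72 [-12.9  11.7]
head [-27.5  26.7] [ 80.1 118.9]
```

View pics/w3.png

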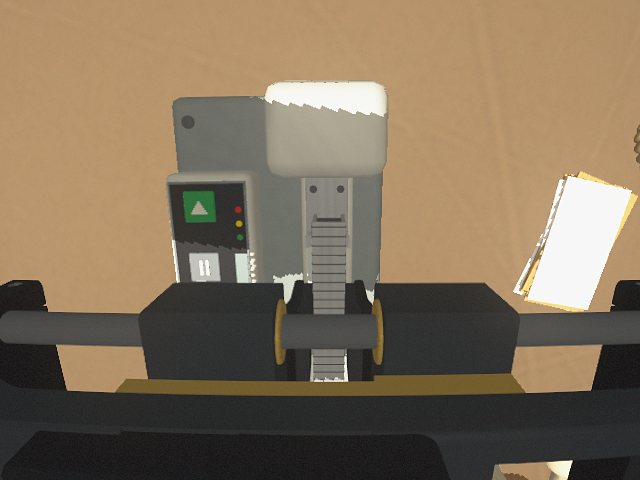

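The strip lies over the magazine, front end at (330,217) and still short of the head. It sits about 1 mm to +x of the nose block's centre line, so I correct by -1 and lower.

Call:
servo_tool:
  deltas:
    - [0,-1,15,0,5]
    - [0,0,12,0,5]
    - [0,0,10,0,5]
    - [0,0,6,0,5]
    - [0,0,4,0,5]
    - [0,0,0,0,5]
    - [0,0,0,0,5]

```text
clock: 10.15
tcp_pos: [588.9, 14.1, 92.8]
tcp_rot: [3.141, 0.0, 1.958]
ft_force: [-0.8, 0.7, 0.4]
gripper_width: 0.16
grip_force: 40.0
```

```bash
python3 - <<'E'
from h import *
c=grab('wrist'); o=env.get_obs(); d(s2w(0,-3,94),TH+np.pi/2,o)
W=cloud(c); L=w2s(W); p=w2s(o['tcp_pos']); print('tcp stapler',p.round(1))
zt=p[2]-6
for lo in (44,48,52,56,60,64,68):
    k=(abs(L[...,2]-zt)<4)&(abs(L[...,0])<13)&(L[...,1]>lo)&(L[...,1]<lo+4)
    if k.sum()>20: print('strip',lo,np.percentile(L[k][:,0],[1,99]).round(1),L[k][:,1].max().round(1),L[k][:,2].mean().round(1))
for lo in range(40,76,4):
    k=(abs(L[...,2]-64)<3)&(abs(L[...,0])<20)&(L[...,1]>lo)&(L[...,1]<lo+4)
    if k.sum()>20: print('nose',lo,np.percentile(L[k][:,0],[1,99]).round(1))
E
```

```text
t 10.2 tcp [589.   14.   92.9] rot [3.141 0.    1.958] -> shift [-25.2   0.3  -1.1] turn -0.0 F [-0.2 -0.3 -1. ] w 13.6
tcp stapler [-0.3 22.2 92.9]
strip 44 [-7.6  5.8] 48.0 86.3
strip 48 [-7.6  6.2] 52.0 86.2
strip 52 [-7.5  6.1] 56.0 86.3
strip 56 [-7.5  6.1] 60.0 86.3
strip 60 [-7.5  6. ] 61.8 86.1
nose 40 [-12.4  12. ]
nose 44 [-12.4  11.9]
nose 48 [-12.8  11.9]
nose 52 [-12.7  11.8]
nose 56 [-12.6  11.7]
nose 60 [-12.6  11.7]
nose 64 [-12.5  12.1]
nose 68 [-12.4  12. ]
```

Call:
servo_tool:
  deltas:
    - [-5,0.4,0,0,5]
    - [-5,0,0,0,5]
    - [-4,0,0,0,5]
    - [-4,0,0,0,5]
    - [-4,0,0,0,5]
    - [-3,0,0,0,5]
    - [0,0,0,0,5]
    - [0,0,0,0,5]

```text
clock: 11.0
tcp_pos: [598.6, -8.4, 92.7]
tcp_rot: [3.141, -0.001, 1.958]
ft_force: [-1.9, 4.7, 2.0]
gripper_width: 0.156
grip_force: 40.0
```

```bash
cat > chk.py <<'E'
from h import *
c=grab('wrist'); o=env.get_obs(); d(s2w(0,-3,83),TH+np.pi/2,o)
W=cloud(c); L=w2s(W); p=w2s(o['tcp_pos']); print('tcp stapler',p.round(1))
zt=p[2]-6
for lo in (24,28,32,36,40,44):
    k=(abs(L[...,2]-zt)<4)&(abs(L[...,0])<13)&(L[...,1]>lo)&(L[...,1]<lo+4)
    if k.sum()>20: print('strip',lo,np.percentile(L[k][:,0],[1,99]).round(1),L[k][:,1].max().round(1),L[k][:,2].mean().round(1))
E
python3 chk.py
```

```text
t 11.05 tcp [598.5  -8.4  92.7] rot [ 3.141e+00 -1.000e-03  1.958e+00] -> shift [-0.9 -0.1  9.7] turn 0.0 F [-1.6  5.7  3. ] w 13.3
tcp stapler [ 0.1 -2.1 92.7]
strip 24 [-7.1  6.5] 28.0 86.1
strip 28 [-7.1  6.6] 32.0 86.1
strip 32 [-7.1  6.5] 36.0 86.1
strip 36 [-7.   6.5] 37.4 85.8
```

Call:
servo_tool:
  deltas:
    - [0,0,3,0,5]
    - [0,0,3,0,5]
    - [0,0,2,0,5]
    - [0,0,1,0,5]
    - [0,0,0,0,5]
    - [0,0,0,0,5]

```text
clock: 11.65
tcp_pos: [598.3, -8.4, 83.7]
tcp_rot: [-3.141, -0.001, 1.958]
ft_force: [-3.4, 4.0, 2.9]
gripper_width: 0.155
grip_force: 40.0
```

```bash
python3 chk.py
```

```text
t 11.7 tcp [598.3  -8.4  83.7] rot [-3.141e+00 -1.000e-03  1.958e+00] -> shift [-0.9  0.1  0.7] turn 0.0 F [-2.8  4.7  2.8] w 13.5
tcp stapler [-0.1 -2.1 83.7]
strip 24 [-7.4  6. ] 28.0 77.1
strip 28 [-7.4  6.3] 32.0 77.1
strip 32 [-12.7  12.6] 36.0 76.8
strip 36 [-12.7  12.9] 40.0 76.0
```

Call:
servo_tool:
  deltas:
    - [0,0,0.7,0,5]
    - [0,0,0.7,0,5]
    - [0,0,0,0,5]

```text
clock: 12.0
tcp_pos: [598.3, -8.4, 83.6]
tcp_rot: [-3.141, 0.0, 1.958]
ft_force: [-9.0, 3.6, 17.1]
gripper_width: 0.156
grip_force: 40.0
```

Call:
servo_tool:
  deltas:
    - [0,0,0,0,16]
    - [0,0,0,0,20]
    - [0,0,0,0,24]
    - [0,0,0,0,26]
    - [0,0,0,0,26]

```text
clock: 12.5
tcp_pos: [598.5, -9.3, 82.0]
tcp_rot: [-3.141, 0.0, 1.958]
ft_force: [0.7, 0.5, 0.7]
gripper_width: 0.29
grip_force: 0.0
```

```bash
python3 chk.py
```

```text
t 12.55 tcp [598.5  -9.2  82. ] rot [-3.141  0.     1.958] -> shift [-0.1  0.3 -1. ] turn -0.001 F [ 0.   0.4 -0.5] w 25.7
tcp stapler [-0.3 -2.9 82. ]
strip 24 [-7.5  6.1] 28.0 77.1
strip 28 [-7.5  6.1] 32.0 77.1
strip 32 [-12.6  12.6] 36.0 76.5
strip 36 [-12.6  13. ] 40.0 76.2
strip 40 [-12.9  12.8] 40.8 75.7
```

Call:
servo_tool:
  deltas:
    - [0,0,-10,0,26]
    - [0,0,-30,0,26]
    - [0,0,-50,0,26]
    - [0,0,-50,0,26]
    - [0,0,-50,0,26]
    - [0,0,-50,0,5]
    - [0,0,0,0,0]
    - [0,0,0,0,0]
    - [0,0,0,0,0]

```text
clock: 13.45
tcp_pos: [598.1, -9.1, 321.4]
tcp_rot: [-3.14, -0.0, 1.958]
ft_force: [-0.7, -0.1, -0.1]
gripper_width: 0.042
grip_force: 0.0
```

```bash
python3 - <<'E'
from h import *
c=grab('wrist'); t=grab('top'); s=grab('scene'); o=env.get_obs()
Wt=w2s(cloud(t)).reshape(-1,3); Ws=w2s(cloud(s)).reshape(-1,3)
for n,w in (('top',Wt),('scene',Ws)):
    k=w[(abs(w[:,0])<16)&(abs(w[:,1]+92)<70)&(w[:,2]>105)&(w[:,2]<270)]
    print(n,'rail',len(k),np.percentile(k,[1,99],axis=0).round(0).tolist() if len(k) else '')
    if len(k)>10:
        for z in (110,150,190,230): 
            j=k[abs(k[:,2]-z)<15]; print('  z',z,len(j),np.median(j,0).round(0) if len(j) else '')
    k=w[(w[:,0]>30)&(w[:,0]<190)&(abs(w[:,1])<220)&(w[:,2]>120)&(w[:,2]<200)]; print(n,'tall',len(k),np.percentile(k,[1,99],axis=0).round(0).tolist() if len(k) else '')
L=w2s(cloud(c))
for y in range(-52,52,4):
    k=L[(abs(L[...,0])<5)&(abs(L[...,1]-y)<2)&(L[...,2]<120)]; print(y,np.round(np.median(k[:,2]),1) if len(k) else '-',end='; ')
d(s2w(0,-140,320),TH+np.pi/2,o)
save(c,'w4.png')
E
```

```text
top rail 0 
top tall 469 [[72.0, -198.0, 122.0], [135.0, -134.0, 178.0]]
scene rail 440 [[-15.0, -96.0, 107.0], [15.0, -85.0, 249.0]]
  z 110 55 [  0. -89. 115.]
  z 150 79 [  3. -89. 149.]
  z 190 92 [ -0. -90. 191.]
  z 230 92 [  1. -94. 233.]
scene tall 836 [[73.0, -198.0, 122.0], [135.0, -136.0, 177.0]]
-52 77.5; -48 77.2; -44 77.2; -40 77.0; -36 77.5; -32 77.5; -28 77.1; -24 77.3; -20 77.3; -16 77.1; -12 77.3; -8 77.3; -4 77.1; 0 77.1; 4 77.4; 8 77.4; 12 77.1; 16 77.2; 20 77.1; 24 77.1; 28 77.3; 32 77.1; 36 77.2; 40 76.4; 44 64.0; 48 63.8; t 13.6 tcp [598.1  -9.2 321. ] rot [-3.140e+00 -1.000e-03  1.958e+00] -> shift [-137.3    0.7    1. ] turn -0.0 F [-0.1  0.9 -0.6] w 1.1
```

View pics/w4.png

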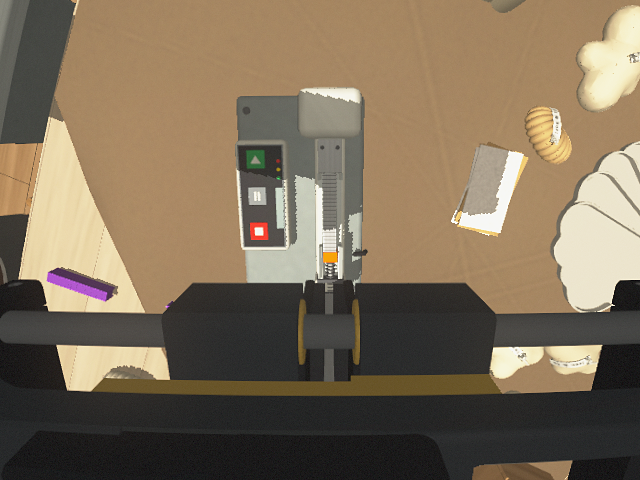

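The view shows the strip flat in the channel from the nose block at (329,172) back to the follower at (330,257), with the whole length at an even height. Next I go behind the upright rail and swing it over.

Call:
servo_tool:
  deltas:
    - [-35,0.5,0,0,0]
    - [-35,0,0,0,0]
    - [-35,0,0,0,0]
    - [-32,0,0,0,0]
    - [0,0,0,0,0]
    - [0,0,30,0,0]
    - [0,0,30,0,0]
    - [0,0,20,0,0]
    - [0,0,0,0,0]

```text
clock: 14.5
tcp_pos: [648.9, -135.3, 238.3]
tcp_rot: [-3.136, -0.003, 1.958]
ft_force: [0.2, -0.1, -0.1]
gripper_width: 0.0
grip_force: 0.0
```

```bash
python3 -c "
from h import *
d(s2w(0,-112,241),TH+np.pi/2)
# arc: fingertip front-lower corner (tcp y+10, z-19) at rho=140
R=140
P=[(-92+R*np.cos(a)-10,84+R*np.sin(a)+19) for a in np.radians(np.arange(100,-1,-5))]
print(np.diff(P,axis=0).round(1).tolist(),np.round(P[0],1),np.round(P[-1],1))"
```

```text
t 14.5 tcp [ 648.9 -135.3  238.3] rot [-3.136e+00 -3.000e-03  1.958e+00] -> shift [26.7  1.2 -2.7] turn 0.0 F [ 0.2 -0.1 -0.1] w 0.0
[[12.1, 1.6], [12.2, 0.5], [12.2, -0.5], [12.1, -1.6], [11.9, -2.6], [11.6, -3.7], [11.3, -4.7], [10.8, -5.6], [10.3, -6.6], [9.7, -7.4], [9.0, -8.3], [8.3, -9.0], [7.4, -9.7], [6.6, -10.3], [5.6, -10.8], [4.7, -11.3], [3.7, -11.6], [2.6, -11.9], [1.6, -12.1], [0.5, -12.2]] [-126.3  240.9] [ 38. 103.]
```

Call:
servo_tool:
  deltas:
    - [12,1,-2,0,0]
    - [12,0,-2,0,0]
    - [12,0,-1,0,0]
    - [12.2,0,0.5,0,0]
    - [12.1,0,1.6,0,0]
    - [12,0,2.6,0,0]
    - [11.6,0,3.7,0,0]
    - [11.3,0,4.7,0,0]
    - [0,0,0,0,0]

```text
clock: 15.4
tcp_pos: [614.8, -45.0, 233.2]
tcp_rot: [-3.141, -0.001, 1.96]
ft_force: [0.3, -0.4, 0.7]
gripper_width: 0.004
grip_force: 0.0
```

```bash
python3 -c "
from h import *
d(s2w(0,0,241),TH+np.pi/2)
o=env.get_obs();print(w2s(o['tcp_pos']))
w=w2s(cloud(grab('scene'))).reshape(-1,3); k=w[(abs(w[:,0])<16)&(w[:,1]>-100)&(w[:,1]<60)&(w[:,2]>110)&(w[:,2]<252)]
for z in range(115,250,15):
  j=k[abs(k[:,2]-z)<6]; print(z,len(j),np.median(j,0).round(0) if len(j) else '')
"
```

```text
t 15.4 tcp [614.8 -45.  233.2] rot [-3.141e+00 -1.000e-03  1.960e+00] -> shift [42.2 -1.2 -7.8] turn 0.002 F [ 0.3 -0.4  0.7] w 0.4
[  1.2670151  -42.20829934 233.2406625 ]
115 46 [ -0. -74. 115.]
130 57 [ -0. -67. 131.]
145 57 [ -2. -60. 145.]
160 58 [ -1. -53. 159.]
175 64 [ -0. -45. 175.]
190 51 [  1. -38. 189.]
205 20 [ 10. -32. 204.]
220 19 [  3. -53. 221.]
235 28 [  1. -53. 235.]
```

Rail is following (~65°). I continue along the arc.

Call:
servo_tool:
  deltas:
    - [11,-1,5.6,0,0]
    - [10.3,0,6.6,0,0]
    - [9.7,0,7.4,0,0]
    - [9,0,8.3,0,0]
    - [8.3,0,9,0,0]
    - [7.4,0,9.7,0,0]
    - [6.6,0,10.3,0,0]
    - [5.6,0,10.8,0,0]
    - [4.7,0,11.3,0,0]
    - [0,0,0,0,0]

```text
clock: 16.45
tcp_pos: [586.2, 20.2, 153.1]
tcp_rot: [-3.139, -0.001, 1.959]
ft_force: [-0.9, -0.3, -0.6]
gripper_width: 0.005
grip_force: 0.0
```

```bash
python3 -c "
from h import *
d(s2w(0,42,108),TH+np.pi/2)
o=env.get_obs();print(w2s(o['tcp_pos']))
w=w2s(cloud(grab('scene'))).reshape(-1,3)
for y in range(-80,75,12):
  j=w[(abs(w[:,0])<13)&(abs(w[:,1]-y)<5)&(w[:,2]<165)]; print(y,len(j),np.percentile(j[:,2],[10,50,90]).round(0) if len(j) else '')
"
```

```text
t 16.45 tcp [586.2  20.2 153.1] rot [-3.139e+00 -1.000e-03  1.959e+00] -> shift [13.   0.5 45.1] turn 0.0 F [-0.9 -0.3 -0.6] w 0.4
[ -0.48166808  28.99120176 153.0934107 ]
-80 38 [84. 87. 89.]
-68 45 [87. 90. 94.]
-56 41 [89. 93. 96.]
-44 39 [ 94.  97. 100.]
-32 44 [ 98. 100. 104.]
-20 38 [102. 104. 107.]
-8 40 [103. 107. 110.]
4 40 [108. 111. 113.]
16 87 [112. 140. 161.]
28 33 [114. 117. 120.]
40 13 [ 52. 122. 125.]
52 8 [ 50. 121. 126.]
64 0
```

Call:
servo_tool:
  deltas:
    - [6,0.5,9,0,0]
    - [5,0,9,0,0]
    - [4,0,9,0,0]
    - [3,0,8,0,0]
    - [2,0,6,0,0]
    - [0,0,3,0,0]
    - [0,0,1,0,0]

```text
clock: 17.2
tcp_pos: [580.2, 38.2, 109.7]
tcp_rot: [-3.141, 0.0, 1.958]
ft_force: [0.2, -0.1, -0.6]
gripper_width: 0.004
grip_force: 0.0
```

Call:
servo_tool:
  deltas:
    - [0,0,1,0,0]
    - [0,0,0,0,0]

```text
clock: 17.4
tcp_pos: [580.4, 38.2, 109.2]
tcp_rot: [3.141, 0.0, 1.957]
ft_force: [0.1, -0.1, -0.4]
gripper_width: 0.004
grip_force: 0.0
```

Call:
servo_tool:
  deltas:
    - [0,0,1,0,0]
    - [0,0,1,0,0]
    - [0,0,0.5,0,0]
    - [0,0,0,0,0]

```text
clock: 17.8
tcp_pos: [580.4, 38.4, 106.9]
tcp_rot: [3.141, 0.0, 1.958]
ft_force: [-1.7, 0.3, 4.5]
gripper_width: 0.009
grip_force: 2.1
```

Call:
servo_tool:
  deltas:
    - [0,0,1,0,0]
    - [0,0,0,0,0]
    - [0,0,0,0,0]

```text
clock: 18.1
tcp_pos: [580.5, 38.3, 106.7]
tcp_rot: [3.141, 0.001, 1.958]
ft_force: [-4.9, -1.5, 12.8]
gripper_width: 0.005
grip_force: 6.4
```

Call:
servo_tool:
  deltas:
    - [0,0,-10,0,0]
    - [0,0,-30,0,0]
    - [-20,0,-40,0,0]
    - [-30,0,-40,0,0]
    - [-30,0,-40,0,0]
    - [-30,0,-40,0,0]
    - [0,0,0,0,0]
    - [0,0,0,0,0]

```text
clock: 18.9
tcp_pos: [622.1, -63.8, 306.1]
tcp_rot: [3.14, 0.0, 1.957]
ft_force: [0.2, 0.0, -2.0]
gripper_width: 0.008
grip_force: 0.0
```

```bash
python3 - <<'E'
from h import *
c=grab('wrist'); o=env.get_obs(); save(c,'w5.png')
W=cloud(c); L=w2s(W); hsv=cv2.cvtColor(c['frame'],cv2.COLOR_RGB2HSV); H,S,V=[hsv[...,i] for i in range(3)]
print(w2s(o['tcp_pos']),o['ft_force'].round(1))
for y in range(-40,74,6):
    k=L[(abs(L[...,0])<8)&(abs(L[...,1]-y)<2)&(L[...,2]<140)]; print(y,np.round(np.median(k[:,2]),1) if len(k) else '-',end='; ')
for nm,m in (('green',(H>50)&(H<85)&(S>90)),('red',((H<8)|(H>172))&(S>120))):
    m=m&(abs(L[...,0]+75)<25)&(abs(L[...,1]-12)<70)&(abs(L[...,2]-53)<8)
    ct=max(cv2.findContours(m.astype(np.uint8),0,1)[0],key=cv2.contourArea); x,y,w,h=cv2.boundingRect(ct)
    P=plane(c,x+(w-1)/2,y+(h-1)/2,53); print('\n',nm,(x,y,w,h),P.round(1),w2s(P).round(1))
    if nm=='green': d([P[0],P[1],110],TH+np.pi/2,o)
E
```

```text
[  0.74665397 -61.24083074 304.99730659] [-0.   0.6 -1.3]
-40 82.4; -34 82.4; -28 82.5; -22 82.4; -16 82.3; -10 82.2; -4 82.4; 2 82.2; 8 82.1; 14 82.3; 20 82.4; 26 82.1; 32 82.2; 38 82.0; 44 86.5; 50 86.7; 56 86.9; 62 86.9; 68 87.0; 
 green (237, 90, 21, 21) [502.4  12.4  53. ] [-81.   53.4  53. ]
t 18.95 tcp [621.5 -62.8 305. ] rot [-3.141e+00 -1.000e-03  1.958e+00] -> shift [114.7 -81.8 195. ] turn 0.0 F [-0.   0.6 -1.3] w 0.1

 red (241, 170, 21, 19) [532.7 -60.9  53. ] [-80.7 -25.9  53. ]
```

View pics/w5.png

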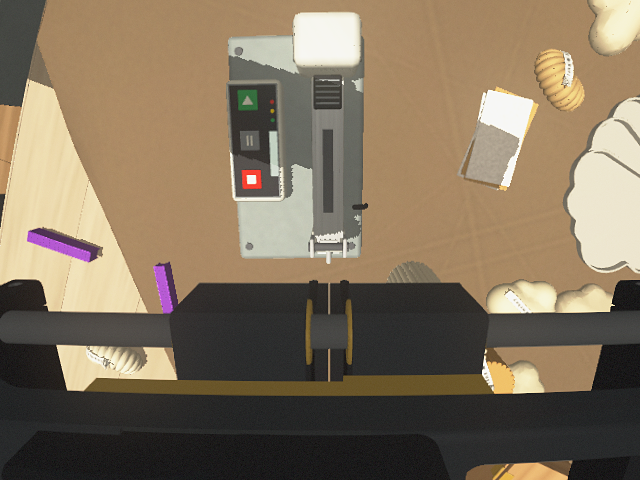

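The rail lies level and shut, with its steel at about 83 mm all along and the pad at (327,92) beside the head. The green key is at (247,100).

Call:
servo_tool:
  deltas:
    - [40,-28,0,0,0]
    - [40,-28,0,0,0]
    - [34.5,-26,0,0,0]
    - [0,0,40,0,0]
    - [0,0,45,0,0]
    - [0,0,45,0,0]
    - [0,0,45,0,0]
    - [0,0,25,0,0]
    - [0,0,0,0,0]
    - [0,0,0,0,0]

```text
clock: 19.95
tcp_pos: [502.0, 12.5, 105.6]
tcp_rot: [-3.141, -0.001, 1.959]
ft_force: [-0.2, -0.6, 0.6]
gripper_width: 0.007
grip_force: 0.0
```

```bash
python3 -c "
from h import *
d([502.6,12.7,73],TH+np.pi/2)"
```

```text
t 19.95 tcp [502.   12.5 105.6] rot [-3.141e+00 -1.000e-03  1.959e+00] -> shift [-0.   0.6 32.6] turn 0.001 F [-0.2 -0.6  0.6] w 0.6
```

Call:
servo_tool:
  deltas:
    - [0,0,15,0,0]
    - [0,0,12,0,0]
    - [0,0,4,0,0]
    - [0,0,1,0,0]
    - [0,0,0,0,0]

```text
clock: 20.45
tcp_pos: [502.8, 11.7, 73.7]
tcp_rot: [3.141, 0.0, 1.958]
ft_force: [-0.5, 0.5, 0.2]
gripper_width: 0.002
grip_force: 0.0
```

Call:
servo_tool:
  deltas:
    - [0,0,1,0,0]
    - [0,0,0,0,0]

```text
clock: 20.65
tcp_pos: [502.9, 11.6, 72.8]
tcp_rot: [3.141, 0.0, 1.958]
ft_force: [-0.3, -0.1, -0.1]
gripper_width: 0.005
grip_force: 0.0
```

Call:
servo_tool:
  deltas:
    - [0,0,0.8,0,0]
    - [0,0,0,0,0]

```text
clock: 20.85
tcp_pos: [502.8, 11.6, 72.0]
tcp_rot: [3.141, 0.0, 1.958]
ft_force: [-0.1, -0.1, 4.4]
gripper_width: 0.006
grip_force: 1.7
```

Call:
servo_tool:
  deltas:
    - [0,0,0.8,0,0]
    - [0,0,0,0,0]

```text
clock: 21.05
tcp_pos: [502.9, 11.6, 71.4]
tcp_rot: [3.141, 0.0, 1.958]
ft_force: [-1.4, -0.5, 5.4]
gripper_width: 0.007
grip_force: 3.2
```

Call:
servo_tool:
  deltas:
    - [0,0,0.6,0,0]
    - [0,0,0,0,0]

```text
clock: 21.25
tcp_pos: [502.9, 11.6, 71.2]
tcp_rot: [3.141, 0.001, 1.958]
ft_force: [-4.5, -1.0, 13.6]
gripper_width: 0.007
grip_force: 6.7
```

Call:
servo_tool:
  deltas:
    - [0,0,0,0,0]
    - [0,0,0,0,0]
    - [0,0,0,0,0]

```text
clock: 21.55
tcp_pos: [502.9, 11.6, 71.3]
tcp_rot: [3.141, 0.001, 1.958]
ft_force: [-4.7, 0.1, 13.0]
gripper_width: 0.006
grip_force: 6.8
```

Call:
servo_tool:
  deltas:
    - [0,0,0,0,0]
    - [0,0,0,0,0]
    - [0,0,0,0,0]
    - [0,0,0,0,0]

```text
clock: 21.95
tcp_pos: [502.9, 11.6, 71.3]
tcp_rot: [3.141, 0.001, 1.958]
ft_force: [-4.4, -0.7, 13.1]
gripper_width: 0.002
grip_force: 6.8
```

Call:
servo_tool:
  deltas:
    - [0,0,-10,0,0]
    - [0,0,-40,0,0]
    - [0,0,-45,0,0]
    - [0,0,-45,0,0]
    - [0,0,-45,0,0]
    - [-30,0,-20,0,0]
    - [-30,0,0,0,0]
    - [0,0,0,0,0]
    - [0,0,0,0,0]

```text
clock: 22.85
tcp_pos: [525.1, -44.2, 275.1]
tcp_rot: [-3.141, -0.001, 1.957]
ft_force: [0.1, 0.6, -0.1]
gripper_width: 0.006
grip_force: 0.0
```

```bash
python3 - <<'E'
from h import *
c=grab('scene'); save(c,'s2.png',(160,100,460,400),2); d([500,0,300])
E
```

```text
t 22.9 tcp [525.  -43.3 275.1] rot [-3.141e+00 -1.000e-03  1.958e+00] -> shift [ 49.5  -6.7 -24.9] turn None F [ 0.1  0.2 -0.2] w 0.6
```

View pics/s2.png

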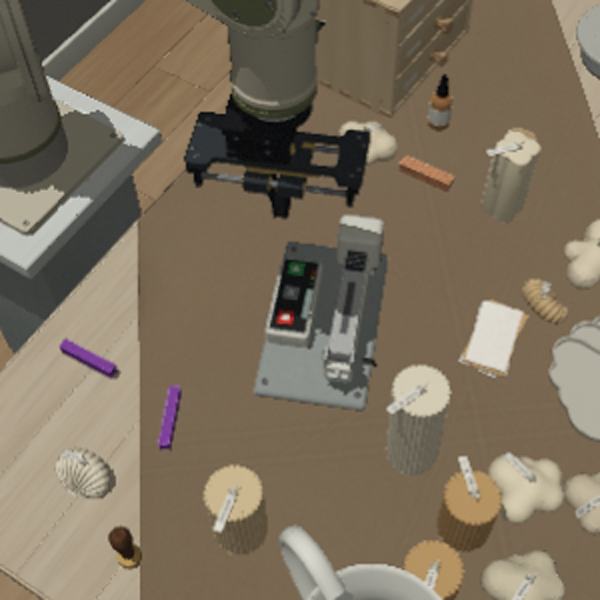

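The rail is shut at (350,290), the candles, copper strip and stamp are where they stood, and the gripper is clear of everything.

```bash
python3 -c "
from cell import env
print(env.finish_job())"
```

```text
the job is handed in; nothing more can be done
None
```

I handed the job in at about 23 s: the steel strip is seated flat against the nose block, the rail is shut over it, and I then pressed the green key at 4–14 N for about 1.1 s and released it (no view shows whether it responded). Nothing else looked touched or moved in the last view.

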